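Fit the adapters and offer up the outlet cover

ROBOT

A 7-joint arm with a two-finger parallel gripper is mounted at the origin on a cart in front of the work surface, level with it; the furniture and walls round the work are solid. World frame = base frame: x ahead of the robot, y to its left, z up, the work surface at z = 0. Lengths are in m, angles in rad, forces in N, time in s.
With the tool pointing down it reaches from about 0.4 to 0.875 m from the base axis. Payload 4.4 kg.
Tool frame: the origin (TCP) lies midway between the tips of the shut fingers; the grasp point (between the pads) lies 19 mm behind it; z points along the fingers, y is the line along which they close (so a half turn about z gives the same grasp; the last joint's range is limited). The gripper opens to 85 mm and grips with 20 to 120 N. Pads are 22 mm wide; open, the fingers measure 114 mm over their backs; the gripper's body (76 mm by 85 mm) begins 54 mm behind the grasp point. The pads swing forward as they close: fully open they stand 13 mm farther back than shut.
Start: joints at [1.193, 0.628, 0.038, 1.517, -0.027, 0.996, -0.02], TCP at [0.199, -0.619, 0.231] pointing down, gripper open.
Joint ranges: [-3.06, 3.06], [-0.37, 2.12], [-1.25, 1.32], [0.18, 2.47], [-1.1, 4.24], [0.23, 1.98], [-2.94, 2.94]. Speed limits (rad/s): [2.57, 2.57, 3.14, 3.14, 3.14, 3.14, 3.14].

INTERFACE

Orientations are given as a 3x3 rotation matrix whose columns are the frame's x, y, z axes.
In Python, from rig import sense, eyes, ctrl gives the robot as it stands.
- The arm moves only by the tool servo_tool, never from a script. Its argument "commands" is a list of rows, each a list of 3 entries, a list of its own where there are three numbers: the shift along the tool's x, y, z in cm, then the turn about the tool's z in rad, then the opening, from 0 (shut) to 1 (fully open). A call has 1 to 20 rows; each row is the pose to reach, as a shift and turn from the pose commanded when the call began, along the tool's axes at that moment; what a row does not reach only later rows make up. A row lasts 1/8 s, in which the tool goes at most 62.5 mm and 10.7 degrees, less where a joint would pass 70% of its speed; a pose out of reach is approached as far as the arm can. A call with a gripper value outside its range is refused whole. The fingers move at their own pace and stop on an object; the grip force is fixed at half the most. Time passes only in rows, so rows that repeat a pose let the fingers close. It gives the time, the measured TCP pose, the force, the opening and the grip force at its end, in the units of the state.
- sense(): the state, without advancing time (a new reading comes with each control period).
- eyes.capture(name): name is "side" or "top" or "wrist"; returns a dict with "pixels" (420x560x3 uint8, red, green, blue), "intrinsics" (3x3 intrinsics, pixels), "R" (3x3) and "t" (3): a world point X has camera coordinates R X + t; the wrist camera has in their place "T_tool_cam" (4x4, takes a point from camera to tool coordinates, whose origin is the TCP and whose axes are the flange's). Camera axes: x right, y down, z forward; pixel columns grow to the right and rows downward; lengths in m; the calibration is good to about 2 mm. A picture is of the moment at which its call begins: read the wrist's pose just before it. There is no depth.
- ctrl.job_done(): hands the job in; it is judged then, once.
The state is a dict: "time": time; "joint_positions": joint angles; "dq": joint speeds; "tau": joint torques, N m; "eef_pos": TCP position; "orientation": TCP orientation; "wrist_force": force on the tool from outside, world axes, zero at the start; "wrist_torque": the same for the moment, N m; "opening": finger opening in m; "grasp_force": force on a finger pad.
Only numpy, scipy, OpenCV 4.12 (cv2) and the standard library are available. Lean on these libraries where they do the work, as an engineer would, in place of code of your own. Each camera call takes 0.05 s, during which the arm holds its last target. There are 200 camera calls.

TASK

Finish the small white fibre outlet that is fixed to the table: put the two loose green fibre adapters side by side into the two slots of its bracket, each pushed fully home with its square flange down in the groove, and let go of them. Then pick up the outlet's cover by its raised hood and hold it level over the box, about a centimetre above the rim and touching neither the box nor the adapters, with its four corner holes over the four threaded inserts so that the screws can be started. Finish while still holding the cover there; leave the screwdriver, the cutter and the marker where they lie.

Things in the scene. Friction and masses are not known exactly. Their poses are not given: they have to be found in the camera images.
- outlet: White outlet base, an open tray fixed to the table, 96 mm (own x) by 140 mm (own y, roughly left-right); origin: centre of its underside, on the table; rim 18 mm above it. Across its middle along y stands the adapter bracket, 66 mm long, 10.6 mm thick, 31 mm high, with two U-slots open at the top. All else in the tray is below the rim.
- slot_a (a point): Centre of an adapter's body when home in the bracket's slot on the outlet's +y side: y +18 mm, 24.5 mm above the table, axes as the outlet's. The adapter lies along the outlet's x, either way round; either adapter fits. Slot 14.4 mm wide in y, sill 20 mm above the table; in its middle a 5.4 mm groove takes the flange. The top 4.5 mm of slot and groove flare out by 1.6 to 2.5 mm a side.
- slot_b (a point): The same for the second slot, on the outlet's -y side (y -18 mm; 36 mm from the first).
- thread_a (a point): Centre, at rim height (18 mm above the table), of the threaded brass insert (4.8 mm bore) in the outlet's +x +y corner. The four inserts are at x +-38.5, y +-60.5 mm.
- thread_b (a point): The same in the opposite corner (-x -y) of the outlet.
- cover_mid (a point): Centre, 11 mm above the underside, of the loose white cover (about 160 g), lying right way up: plate 96 (own x) x 140 (own y) x 3 mm with a hollow raised hood in mid-plate, 40 (x) x 74 mm (y), flat top 22 mm above the underside. Grasp the hood at mid-length with the fingers closing along x: 40 mm wide, solid over 21 mm between port windows. Inside 35 x 69 x 19.5 mm. A half turn makes no difference.
- cover_hole_a (a point): Centre, at the underside, of the 8 mm hole in the cover's +x +y corner. The four holes are at x +-38.5, y +-60.5 mm, the same pattern as the inserts.
- cover_hole_b (a point): The same in the opposite corner (-x -y) of the cover.
- adapter_1_mid (a point): Body centre of a loose green and white fibre adapter (15 g) lying upright. Body 26 (own x) x 12 (y) x 9 mm (z); square flange round it, 22 mm wide, 2 mm thick, 0 to 2 mm to the +x side of the centre, from 5.5 mm below to 7.5 mm above it. It lies on the flange, rocked up to 5 degrees. Easily taken by its end faces (26 mm, fingers closing along x).
- adapter_2_mid (a point): The second adapter, identical to the first. Both lie in front of a fusion splicer whose tilted screen (its front edge 4 to 9 cm behind them) stands about 0.10 m high and the splicer itself 0.14 m: lift things clear of it before carrying them across.
- screwdriver: Bystander: screwdriver with yellow handle, 148 mm, lying along its x; origin under its middle.
- cutter: Bystander: side cutter with red grips, 133 mm along its x; origin under its middle.
- marker: Bystander: white marker with red cap, 135 mm along its y, 17 mm thick; origin under its middle.

How it is judged:
On the way:
1. both adapters are fully home in the two slots and let go (((distance between adapter_1_mid and slot_a below 0.005 m and angle between each of adapter_1_mid, adapter_2_mid's own z axis and vertical below 0.15 rad and angle between the x axis of each of adapter_1_mid, adapter_2_mid and the x axis of outlet, either way round below 0.3 rad and distance between adapter_2_mid and slot_b below 0.005 m) or (distance between adapter_1_mid and slot_b below 0.005 m and angle between each of adapter_1_mid, adapter_2_mid's own z axis and vertical below 0.15 rad and angle between the x axis of each of adapter_1_mid, adapter_2_mid and the x axis of outlet, either way round below 0.3 rad and distance between adapter_2_mid and slot_a below 0.005 m)) and contact force between the fingers and adapter_1 below 0.05 N and contact force between the fingers and adapter_2 below 0.05 N), for 0.3 s.
At the end, for the whole second after the job is handed in: One adapter home in each slot (within 5 mm, upright, along the outlet's x within 0.3 rad). Cover held in the fingers, still, level within 0.07 rad, underside 4 to 20 mm above the rim, corner holes within 3.5 mm of the inserts (either way round), touching neither outlet nor adapters (((distance between adapter_1_mid and slot_a below 0.005 m and angle between each of adapter_1_mid, adapter_2_mid's own z axis and vertical below 0.15 rad and angle between the x axis of each of adapter_1_mid, adapter_2_mid and the x axis of outlet, either way round below 0.3 rad and distance between adapter_2_mid and slot_b below 0.005 m) or (distance between adapter_1_mid and slot_b below 0.005 m and angle between each of adapter_1_mid, adapter_2_mid's own z axis and vertical below 0.15 rad and angle between the x axis of each of adapter_1_mid, adapter_2_mid and the x axis of outlet, either way round below 0.3 rad and distance between adapter_2_mid and slot_a below 0.005 m)) and ((horizontal distance between cover_hole_a and thread_a below 0.0035 m and horizontal distance between cover_hole_b and thread_b below 0.0035 m) or (horizontal distance between cover_hole_a and thread_b below 0.0035 m and horizontal distance between cover_hole_b and thread_a below 0.0035 m)) and z of cover_mid in the frame of outlet between 0.033 and 0.049 m and angle between cover_mid's own z axis and vertical below 0.07 rad and contact force between the fingers and cover above 1 N and contact force between cover and outlet below 0.1 N and contact force between cover and adapter_1 below 0.1 N and contact force between cover and adapter_2 below 0.1 N and linear speed of cover below 0.02 m/s); the arm keeps its last pose, push and grip.
It fails at once if the screwdriver is moved by more than 30 mm (distance of screwdriver from where it was at the start of the episode above 0.03 m).
It fails at once if the cutter is moved by more than 30 mm (distance of cutter from where it was at the start of the episode above 0.03 m).
It fails at once if the marker is moved by more than 30 mm (distance of marker from where it was at the start of the episode above 0.03 m).
It also fails if it takes over 72 s, if anything falls off the work surface, if the arm or the gripper's body presses on something with over 40 N, if the wrist force passes 120 N, or if a joint passes its speed limit or range.

## Working session

There is one attempt and no reset: what is moved stays moved. The work goes in short steps, Python scripts to look and compute and a tool call to move; the robot and the scene stay as the last step left them, time stands still between calls to the robot, and variables do not carry over. Pictures are saved under pics/ and viewed, at most 10 in all, crops included, and the job is handed in when it is done.

Besides the shell and the picture viewer there is one more tool, called as a command line: name --argument value ..., lists and objects as JSON in quotes. servo_tool: Moves the arm, as the interface text tells. Its arguments: {"type":"object","properties":{"commands":{"type":"array","items":{"type":"array"}}},"required":["commands"]}

```bash
mkdir -p pics; python3 - <<'E'
from rig import sense, eyes
import cv2, numpy as np
s=sense(); print(s['time'],s['eef_pos'],np.round(s['orientation'],3).tolist(),s['opening'])
for n in ['top','side']:
    c=eyes.capture(n); cv2.imwrite(f'pics/{n}0.png',c['pixels'][:,:,::-1]); print(n,c['intrinsics'].tolist(),np.round(c['R'],4).tolist(),c['t'].tolist())
    np.savez(f'pics/{n}0.npz',**{k:c[k] for k in ('pixels','intrinsics','R','t')})
c=eyes.capture('wrist');print(c['intrinsics'].tolist(),c['T_tool_cam'].tolist())
E
```

```text
0.0 [ 0.19923314 -0.61806694  0.23038856] [[0.952, 0.307, -0.001], [0.307, -0.952, 0.002], [-0.0, -0.002, -1.0]] 0.08545046495476367
top [[463.2471397646223, 0.0, 281.8378437081829], [0.0, 463.2471397646223, 213.48262027200977], [0.0, 0.0, 1.0]] [[0.0082, -0.9999, -0.0087], [-0.9897, -0.0069, -0.1427], [0.1427, 0.0098, -0.9897]] [-0.045319385978060206, 0.5292000090838067, 1.111530567727248]
side [[400.3861985293081, 0.0, 285.37632241242045], [0.0, 400.3861985293081, 204.919278740551], [0.0, 0.0, 1.0]] [[0.9991, 0.043, -0.0017], [0.0211, -0.5231, -0.852], [-0.0375, 0.8512, -0.5236]] [-0.5477833957536896, -0.0011578371246654764, 1.2273990819235994]
[[366.775251596377, 0.0, 280.2135588181298], [0.0, 366.775251596377, 206.9210678779432], [0.0, 0.0, 1.0]] [[0.0002669152608941604, -0.9502551718026827, -0.31147236991183674, 0.07971657034354239], [0.9999997107037805, 0.00047549437513218554, -0.000593714959398707, -0.0001193782163156909], [0.0007122840706476005, -0.3114721213324745, 0.9502550238141598, -0.14135994884934128], [0.0, 0.0, 0.0, 1.0]]
```

View pics/top0.png

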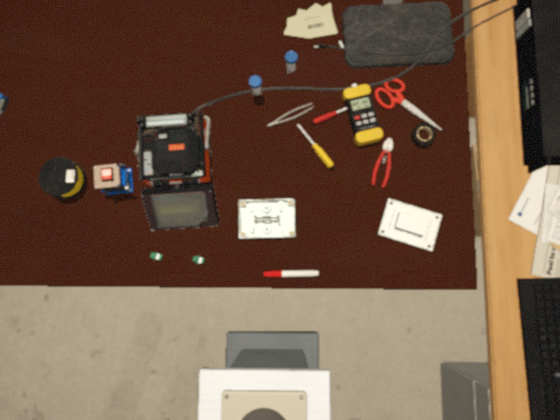

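View pics/side0.png

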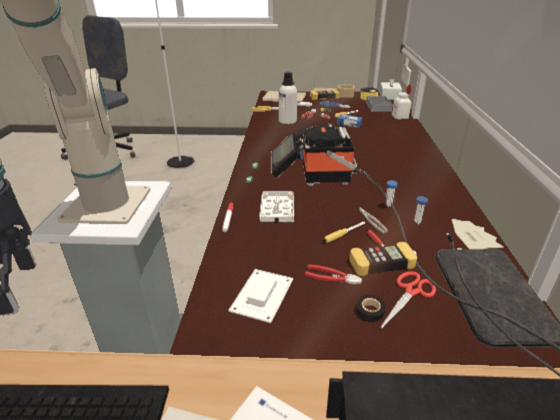

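Top view: adapters at (156,256) and (198,260), outlet at (267,218), cover at (410,225), and the splicer behind the adapters. The side view agrees.

```bash
cat > h.py <<'E'
import numpy as np, cv2
def ray(c,uv,z):
    d=np.linalg.inv(c['intrinsics'])@np.array([uv[0],uv[1],1.]); R,t=c['R'],c['t']
    o=-R.T@t; d=R.T@d; return o+d*(z-o[2])/d[2]
def wristcam(c,s):
    """wrist capture -> dict with world R,t"""
    T=np.eye(4);T[:3,:3]=s['orientation'];T[:3,3]=s['eef_pos']
    W=np.linalg.inv(T@c['T_tool_cam'])
    return dict(pixels=c['pixels'],intrinsics=c['intrinsics'],R=W[:3,:3],t=W[:3,3])
def proj(c,X):
    p=c['intrinsics']@(c['R']@np.asarray(X)+c['t']); return p[:2]/p[2]
def rect(c,m,z):
    cs,_=cv2.findContours(m,cv2.RETR_EXTERNAL,cv2.CHAIN_APPROX_NONE)
    k=max(cs,key=cv2.contourArea)[:,0]
    P=np.array([ray(c,p,z)[:2] for p in k]).astype(np.float32)
    return cv2.minAreaRect(P*1000),P
E
python3 - <<'E'
from h import *
c=dict(np.load('pics/top0.npz')); im=c['pixels']
hsv=cv2.cvtColor(im,cv2.COLOR_RGB2HSV)
w=((hsv[...,2]>120)&(hsv[...,1]<70)).astype(np.uint8)
for n,(x0,y0,x1,y1),z in [('outlet',(225,185,310,250),.018),('cover',(370,190,450,255),.003)]:
    m=np.zeros_like(w);m[y0:y1,x0:x1]=w[y0:y1,x0:x1]
    m=cv2.morphologyEx(m,cv2.MORPH_CLOSE,np.ones((5,5)))
    print(n,rect(c,m,z)[0])
g=((hsv[...,0]>45)&(hsv[...,0]<95)&(hsv[...,1]>80)&(hsv[...,2]>50)).astype(np.uint8)
for x0,x1 in((145,175),(185,212)):
    m=np.zeros_like(g);m[245:270,x0:x1]=g[245:270,x0:x1]
    v,u=np.nonzero(m); print(len(u),u.mean(),v.mean(),ray(c,(u.mean(),v.mean()),.008))
big=[cv2.resize(im[240:275,140:215,::-1],None,fx=8,fy=8,interpolation=cv2.INTER_CUBIC)]
cv2.imwrite('pics/ad.png',big[0])
E
```

```text
outlet ((520.976318359375, -2.7595443725585938), (101.60753631591797, 144.28131103515625), 1.244285225868225)
cover ((509.4753112792969, -366.23260498046875), (146.56045532226562, 102.15107727050781), 72.68989562988281)
33 153.5151515151515 255.0909090909091 [0.42566554 0.28141215 0.008     ]
28 196.39285714285714 258.85714285714283 [0.41705889 0.17288759 0.008     ]
```

View pics/ad.png

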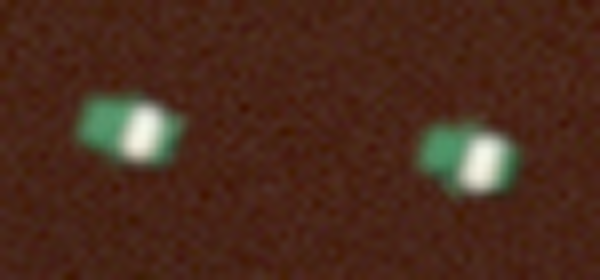

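Both adapters lie roughly along world y, with the white part towards -y. I'll pass over the outlet first for a closer view.

servo_tool --commands '[[[12.6,-13,0],-0.32,1],[[25.3,-26,0],-0.64,1],[[38,-39,0],-0.96,1],[[50.5,-51.8,0],-1.28,1],[[50.5,-51.8,0],-1.28,1],[[50.5,-51.8,0],-1.28,1],[[50.5,-51.8,0],-1.28,1],[[50.5,-51.8,0],-1.28,1],[[50.5,-51.8,0],-1.28,1],[[50.5,-51.8,0],-1.28,1],[[50.5,-51.8,0],-1.28,1],[[50.5,-51.8,0],-1.28,1],[[50.5,-51.8,0],-1.28,1],[[50.5,-51.8,0],-1.28,1],[[50.5,-51.8,0],-1.28,1],[[50.5,-51.8,0],-1.28,1]]'

```text
time: 2.15
eef_pos: [0.5209, 0.028, 0.2314]
orientation: [[-0.019, 1.0, -0.0], [1.0, 0.019, -0.001], [-0.001, -0.0, -1.0]]
wrist_force: [-0.6, -0.4, -0.2]
opening: 0.0852
grasp_force: 0.0
```

```bash
cat >> h.py <<'E'
def look(name):
    from rig import sense, eyes
    s=sense(); c=wristcam(eyes.capture('wrist'),s)
    cv2.imwrite(f'pics/{name}.png',c['pixels'][:,:,::-1]); np.savez(f'pics/{name}.npz',**c)
    R=s['orientation']; yaw=np.degrees(np.arctan2(R[1,0],R[0,0]))
    print('t%.2f'%s['time'],'tcp',np.round(s['eef_pos'],4),'yaw %.2f'%yaw,'tilt',np.round(R[:2,2],4),'q',np.round(s['joint_positions'],2),'open %.4f'%s['opening'],'F',np.round(s['wrist_force'],1))
    return c,s
def go(s,X,yaw_deg):
    """shift (cm, tool axes) and turn to reach world X, tool-x yaw"""
    R=s['orientation']; d=R.T@(np.asarray(X)-s['eef_pos'])*100
    y=np.degrees(np.arctan2(R[1,0],R[0,0])); t=-(((yaw_deg-y)+180)%360-180)
    print('go',np.round(d,2),'turn %.3f'%np.radians(t))
E
python3 -c "
from h import *
c,s=look('w1')
go(s,[.40,.225,.2],180)"
```

```text
t2.15 tcp [0.5209 0.028  0.2314] yaw 91.08 tilt [-0.0002 -0.0005] q [ 0.16  0.47 -0.38  1.87  0.22  0.85 -0.32] open 0.0852 F [-0.6 -0.4 -0.2]
go [ 19.93 -11.71   3.13] turn -1.552
```

View pics/w1.png

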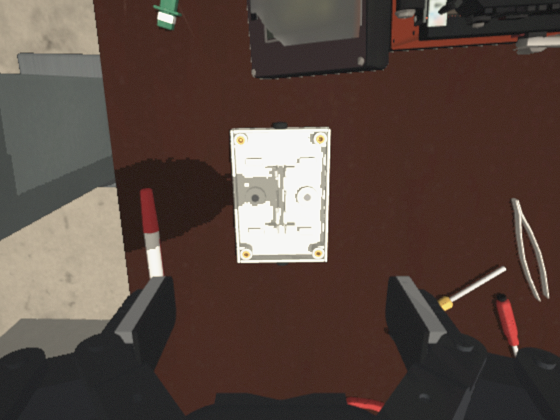

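The wrist view shows the outlet upright in the frame. Brass inserts are near (241,140), (321,139), (246,254) and (318,253), and one adapter is at (167,12) with its flange.

```bash
cat > outl.py <<'E'
from h import *
def outlet(c,guess,r=9,z=.018):
    hsv=cv2.cvtColor(c['pixels'],cv2.COLOR_RGB2HSV); P=[]
    for (u,v) in guess:
        u,v=int(round(u)),int(round(v)); w=hsv[v-r:v+r+1,u-r:u+r+1].astype(int)
        m=((w[...,0]>8)&(w[...,0]<32)&(w[...,1]>70)); y,x=np.nonzero(m)
        p=(u-r+x.mean(),v-r+y.mean()); P.append(ray(c,p,z)[:2]); print(len(x),np.round(p,1),end=' ')
    return np.array(P)
def fit(P,L):
    """L local xy, P world xy -> centre, yaw deg"""
    pc,lc=P.mean(0),L.mean(0); a=P-pc;b=L-lc
    th=np.arctan2((b[:,0]*a[:,1]-b[:,1]*a[:,0]).sum(),(a*b).sum())
    R=np.array([[np.cos(th),-np.sin(th)],[np.sin(th),np.cos(th)]]); t=pc-R@lc
    print('\nfit',np.round(t,4),'yaw %.2f'%np.degrees(th),'res mm',np.round((P-(L@R.T+t))*1000,1).tolist())
    return t,np.degrees(th)
E
python3 -c "
from outl import *
c=dict(np.load('pics/w1.npz'))
P=outlet(c,[(321,139),(241,140),(246,254),(318,253)])
fit(P,np.array([[38.5,60.5],[-38.5,60.5],[-38.5,-60.5],[38.5,-60.5]])/1000)"
```

```text
49 [319.7 138.7] 45 [240.  139.9] 39 [245.7 254.3] 39 [318.1 253.3] 
fit [ 5.218e-01 -2.000e-04] yaw 2.05 res mm [[-0.3, -0.2], [0.2, -0.1], [0.1, 0.2], [-0.0, 0.1]]
```

servo_tool --commands '[[[5,-3,0.8],-0.18,1],[[10,-6,1.5],-0.36,1],[[15,-9,2.3],-0.54,1],[[19.9,-11.7,3.1],-0.72,1],[[19.9,-11.7,3.1],-0.9,1],[[19.9,-11.7,3.1],-1.08,1],[[19.9,-11.7,3.1],-1.26,1],[[19.9,-11.7,3.1],-1.44,1],[[19.9,-11.7,3.1],-1.55,1],[[19.9,-11.7,3.1],-1.55,1],[[19.9,-11.7,3.1],-1.55,1]]'

```text
time: 3.58
eef_pos: [0.4002, 0.2255, 0.2004]
orientation: [[-1.0, 0.002, 0.0], [0.002, 1.0, -0.0], [-0.0, -0.0, -1.0]]
wrist_force: [-0.7, -0.2, -0.2]
opening: 0.0856
grasp_force: 0.0
```

```bash
python3 -c "
from h import *
c,s=look('w2')
i=c['pixels']; print(proj(c,[.4257,.2814,.008]),proj(c,[.417,.173,.008]))"
```

```text
t3.58 tcp [0.4002 0.2255 0.2004] yaw 179.87 tilt [ 0.0002 -0.0001] q [-0.    0.51 -0.82  2.05  0.52  0.8   0.43] open 0.0856 F [-0.7 -0.2 -0.2]
[338.57999077 203.13497076] [224.55985989 194.6218029 ]
```

View pics/w2.png

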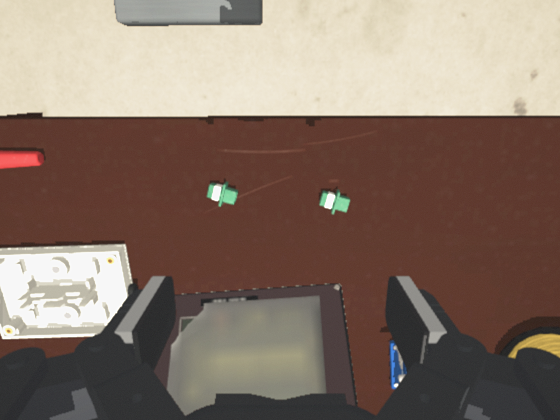

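The wrist view shows the adapters at (222,193) and (335,202), white end left and flange visible. Next I'll fit their axes.

```bash
cat > ad.py <<'E'
from h import *
def adapter(c,uv,r,z=.008):
    """centre & long-axis yaw of green+white blob near uv, and flange line"""
    u,v=map(int,uv); hsv=cv2.cvtColor(c['pixels'],cv2.COLOR_RGB2HSV)
    g=(hsv[...,0]>45)&(hsv[...,0]<95)&(hsv[...,1]>60)&(hsv[...,2]>40); w=(hsv[...,2]>150)&(hsv[...,1]<60)
    k=np.zeros(g.shape,np.uint8); k[max(v-r,0):v+r,max(u-r,0):u+r]=1
    m=((g|w)*k).astype(np.uint8)
    m=cv2.morphologyEx(m,cv2.MORPH_CLOSE,np.ones((3,3)))
    n,lab,st,_=cv2.connectedComponentsWithStats(m); m=(lab==1+np.argmax(st[1:,4])).astype(np.uint8)
    y,x=np.nonzero(m); P=np.array([ray(c,p,z)[:2] for p in zip(x,y)])
    # axis: from white centroid to green centroid is crude; use min-width of projections
    best=None
    for th in np.radians(np.arange(60,121,.5)):
        a=(P-P.mean(0))@[np.cos(th),np.sin(th)]; b=(P-P.mean(0))@[-np.sin(th),np.cos(th)]
        h=np.histogram(a,bins=np.arange(-.03,.03,.001))[0]; sc=h.max()  # flange line sharpest
        # body edges: second moment of cross coordinate outside flange
        s2=b[np.abs(a-np.median(a))>.005].std()
        if best is None or s2<best[0]: best=(s2,th)
    th=best[1]; d=np.array([np.cos(th),np.sin(th)]); q=np.array([-d[1],d[0]]); a=P@d;b=P@q
    lo,hi=np.percentile(a,[.5,99.5]); mid=(lo+hi)/2
    bins=np.arange(lo-.001,hi+.002,.001); ext=[(np.ptp(b[(a>=s)&(a<s+.001)])*1000 if ((a>=s)&(a<s+.001)).any() else 0) for s in bins]
    bod=b[np.abs(a-mid)>.006]; C=mid*d+(bod.min()+bod.max())/2*q
    print('n',len(x),'yaw %.1f'%np.degrees(th),'len %.1f mm'%((hi-lo)*1000),'C',np.round(C,4),'mean',np.round(P.mean(0),4),'widths(-y..+y)',np.round(ext).astype(int).tolist())
    return C,np.degrees(th)
E
python3 -c "
from ad import *
c=dict(np.load('pics/w2.npz'))
for p in [(335,202),(222,193)]: adapter(c,p,24)
from rig import sense; s=sense()
go(s,[.392,.173,.10],165)"
```

```text
n 464 yaw 68.5 len 27.8 mm C [0.4242 0.2771] mean [0.4239 0.2771] widths(-y..+y) [5, 10, 13, 15, 14, 14, 14, 15, 15, 15, 15, 15, 15, 19, 17, 18, 18, 19, 18, 14, 14, 15, 14, 14, 13, 13, 13, 12, 10, 0, 0]
n 499 yaw 72.5 len 27.2 mm C [0.4163 0.1703] mean [0.4158 0.1704] widths(-y..+y) [5, 12, 14, 14, 14, 15, 14, 15, 17, 15, 16, 15, 17, 18, 23, 25, 25, 17, 15, 15, 14, 14, 15, 15, 15, 15, 15, 14, 7, 0, 0]
go [ 0.81 -5.26 10.04] turn 0.260
```

servo_tool --commands '[[[-0.8,-2.8,4],0.15,1],[[-1.6,-5.5,8],0.3,1],[[-1.6,-5.5,10],0.3,1],[[-1.6,-5.5,10],0.3,1],[[-1.6,-5.5,10],0.3,1]]'

```text
time: 4.25
eef_pos: [0.4164, 0.1717, 0.1011]
orientation: [[-0.956, 0.295, 0.001], [0.295, 0.956, 0.001], [-0.001, 0.001, -1.0]]
wrist_force: [-0.6, -0.2, -0.6]
opening: 0.0853
grasp_force: 0.0
```

```bash
python3 -c "
from ad import *
c,s=look('w3')
C,th=adapter(c,proj(c,[.4163,.1703,.008]),45)
go(s,[*C,.001],th+90)"
```

```text
t4.25 tcp [0.4164 0.1717 0.1011] yaw 162.86 tilt [0.0012 0.0009] q [-0.07  0.63 -0.56  2.17  0.68  0.52  0.12] open 0.0853 F [-0.6 -0.2 -0.6]
n 952 yaw 73.5 len 26.4 mm C [0.4158 0.1702] mean [0.4158 0.1703] widths(-y..+y) [9, 14, 15, 15, 15, 15, 16, 16, 16, 16, 16, 16, 16, 19, 24, 25, 21, 16, 16, 16, 16, 16, 16, 16, 16, 15, 14, 12, 0, 0]
go [ 0.02 -0.18 10.01] turn -0.011
```

View pics/w3.png

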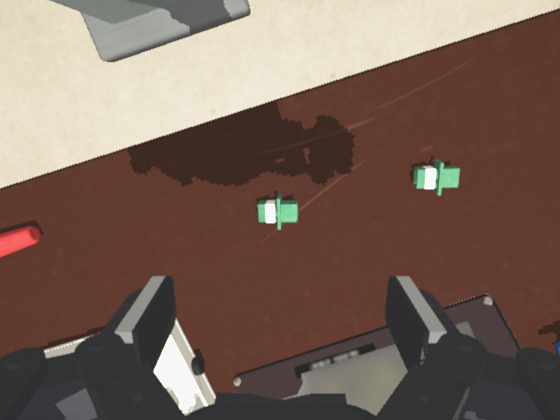

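Clear close view: the adapter at (278,211) is aligned with the closing axis, with the flange at (280,211). I'll descend and grip it.

servo_tool --commands '[[[0,-0.2,4],-0.01,0.7],[[0,-0.2,8],-0.01,0.7],[[0,-0.2,9.9],-0.01,0.7],[[0,-0.2,9.9],-0.01,0.7],[[0,-0.2,9.9],-0.01,0],[[0,-0.2,9.9],-0.01,0],[[0,-0.2,9.9],-0.01,0],[[0,-0.2,9.9],-0.01,0],[[0,-0.2,9.9],-0.01,0],[[0,-0.2,9.9],-0.01,0]]'

```text
time: 5.55
eef_pos: [0.4164, 0.1693, 0.0027]
orientation: [[-0.958, 0.286, 0.002], [0.286, 0.958, 0.001], [-0.002, 0.002, -1.0]]
wrist_force: [-1.5, 0.1, 6.6]
opening: 0.0243
grasp_force: 58.5
```

servo_tool --commands '[[[0,0,-4],0,0],[[0,0,-9],0,0],[[0,0,-14],0,0],[[0,0,-17],0,0],[[0,0,-17],0,0]]'

```text
time: 6.18
eef_pos: [0.417, 0.1692, 0.1739]
orientation: [[-0.958, 0.287, 0.006], [0.287, 0.958, 0.002], [-0.005, 0.003, -1.0]]
wrist_force: [-0.3, 0.1, -0.3]
opening: 0.0241
grasp_force: 59.2
```

```bash
python3 -c "
from h import *
c,s=look('w4'); print(s['grasp_force'])
X=s['eef_pos']-[0,0,-0.0]; u,v=proj(c,s['eef_pos']+[0,0,.006]); print(u,v); u=int(u);v=int(v)
cv2.imwrite('pics/w4c.png',cv2.resize(c['pixels'][v-70:v+70,u-100:u+100,::-1],None,fx=3,fy=3,interpolation=cv2.INTER_CUBIC))
import math
th=math.radians(2.05)
for sy in(.018,-.018):
  P=[.5218-sy*math.sin(th),-.0002+sy*math.cos(th)]; print(P); go(s,[*P,.17],92.05)"
```

```text
t6.17 tcp [0.417  0.1692 0.1739] yaw 163.32 tilt [0.0055 0.0016] q [ 0.08  0.53 -0.75  2.11  0.56  0.71  0.23] open 0.0241 F [-0.3  0.1 -0.3]
59.17159482836723
280.1318177408384 288.5234292391722
[0.5211561109061438, 0.017788479836684724]
go [-14.32 -11.51   0.42] turn 1.244
[0.5224438890938563, -0.018188479836684722]
go [-15.48 -14.92   0.42] turn 1.244
```

View pics/w4c.png

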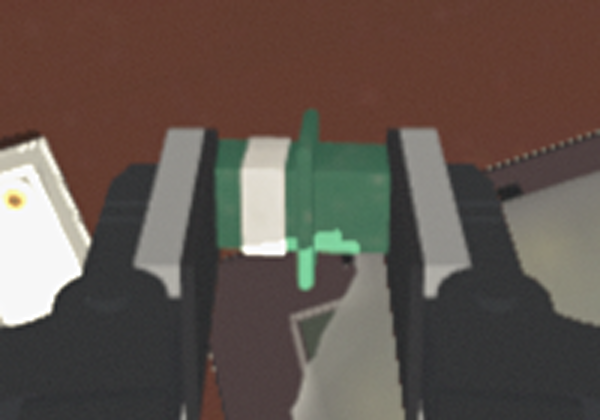

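The grip is good: the body is level between the pads and the flange just right of mid. Next I'll carry it over slot b and hover.

servo_tool --commands '[[[-3.5,-3.5,0],0.18,0],[[-7,-7,0.2],0.36,0],[[-10.5,-10.5,0.3],0.54,0],[[-15.4,-15,0.4],0.72,0],[[-15.4,-15,0.4],0.9,0],[[-15.4,-15,3],1.08,0],[[-15.4,-15,6],1.244,0],[[-15.4,-15,9],1.244,0],[[-15.4,-15,11.3],1.244,0],[[-15.4,-15,11.3],1.244,0],[[-15.4,-15,11.3],1.244,0],[[-15.4,-15,11.3],1.244,0]]'

```text
time: 7.72
eef_pos: [0.5208, -0.0189, 0.0591]
orientation: [[-0.037, 0.999, 0.002], [0.999, 0.037, 0.0], [-0.0, 0.002, -1.0]]
wrist_force: [0.6, -0.2, -0.4]
opening: 0.0241
grasp_force: 59.2
```

```bash
python3 -c "
from h import *
c,s=look('w5'); print(s['grasp_force'])
cv2.imwrite('pics/w5c.png',cv2.resize(c['pixels'][90:360,130:430,::-1],None,fx=2.2,fy=2.2,interpolation=cv2.INTER_CUBIC))
for P in ([.5218,-.0002,.018],[.5211,.0178,.031],[.5224,-.0182,.031]): print(proj(c,P))
go(s,[.5214,-.0182,.06],92.05)"
```

```text
t7.72 tcp [ 0.5208 -0.0189  0.0591] yaw 92.11 tilt [0.0016 0.    ] q [ 0.17  0.73 -0.29  2.01  0.43  0.46 -0.4 ] open 0.0241 F [ 0.6 -0.2 -0.4]
59.18726027011871
[283.95149884 209.95625071]
[284.31306779 182.79722942]
[283.99179244 251.83695201]
go [ 0.07  0.07 -0.08] turn 0.001
```

View pics/w5c.png

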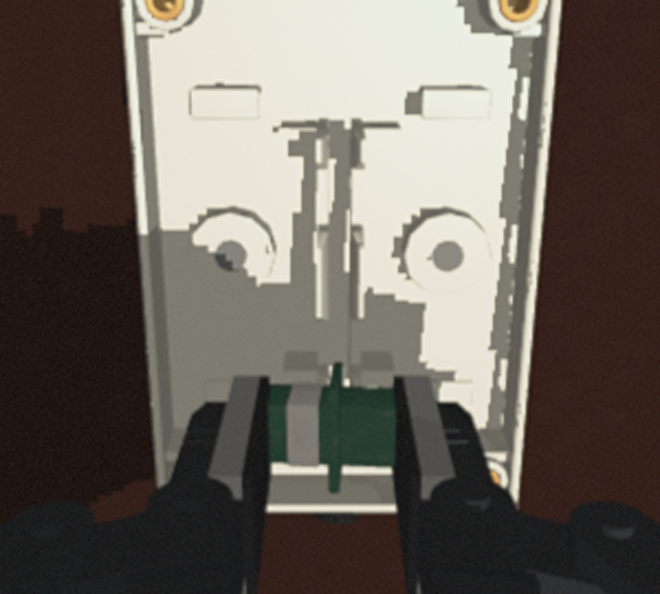

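The crop shows the held adapter's flange at (336,365-490) in crop pixels, the bracket running up at x≈317-362, and slot a's edges visible above. I'll check the transverse offset numerically.

```bash
python3 -c "
from h import *
c=dict(np.load('pics/w5.npz'))
from rig import sense; s=sense(); R=s['orientation'];p=s['eef_pos']
f=lambda q:(proj(c,q)-[130,90])*2.2
for x0 in(-.001,0,.001):
  print(x0,[np.round(f(p+R@np.array(v)),1) for v in([x0+.006,0,.0017],[x0-.006,0,-.0073],[x0+.011,.001,-.0045-.0028-.003],[x0-.011,.001,-.0103])])
import math
th=math.radians(2.05)
for y in(33,27.5,25.2,10.8,8.5,-8.5,-10.8): print(y,[np.round(f([.5218+x*math.cos(th)-y/1e3*math.sin(th),-.0002+y/1e3*math.cos(th)+x*math.sin(th),z]),1) for x,z in((-.0053,.031),(.0053,.031))])
"
```

```text
-0.001 [array([332. , 393.5]), array([332., 472.]), array([337.6, 400. ]), array([337.3, 503.7])]
0 [array([332., 389.]), array([332. , 467.4]), array([337.7, 395. ]), array([337.3, 499.2])]
0.001 [array([332. , 384.4]), array([332. , 462.9]), array([337.7, 390.1]), array([337.3, 494.7])]
33 [array([314.9, 135. ]), array([365.3, 135.1])]
27.5 [array([315. , 160.8]), array([364.9, 160.9])]
25.2 [array([315.1, 171.5]), array([364.7, 171.5])]
10.8 [array([315.4, 236.1]), array([363.8, 236.1])]
8.5 [array([315.4, 246.1]), array([363.6, 246.1])]
-8.5 [array([315.8, 317.7]), array([362.6, 317.8])]
-10.8 [array([315.8, 327.1]), array([362.4, 327.1])]
```

```bash
python3 -c "
from outl import *
c=dict(np.load('pics/w5.npz'))
P=outlet(c,[(366,92),(205,92)],r=12); print(P)
th=np.radians(2.05);A=np.array([[np.cos(th),-np.sin(th)],[np.sin(th),np.cos(th)]])
print(((P-[.5218,-.0002])@A)*1000)
# bracket end rows
g=cv2.cvtColor(c['pixels'],cv2.COLOR_RGB2GRAY)
for u in (276,277,292): print(u,[(r,int(g[r,u])) for r in range(140,250,2)])
cv2.imwrite('pics/w5d.png',cv2.resize(c['pixels'][130:270,230:340,::-1],None,fx=4.2,fy=4.2,interpolation=cv2.INTER_CUBIC))
"
```

```text
262 [365.3  90.2] 264 [204.2  89.6] [[0.55795882 0.06109389]
 [0.48162075 0.05851431]]
[[ 38.32825624  59.96120589]
 [-38.0532281   60.11400557]]
276 [(140, 233), (142, 233), (144, 131), (146, 106), (148, 108), (150, 115), (152, 132), (154, 182), (156, 183), (158, 183), (160, 183), (162, 182), (164, 160), (166, 165), (168, 233), (170, 231), (172, 231), (174, 231), (176, 231), (178, 231), (180, 230), (182, 231), (184, 231), (186, 231), (188, 231), (190, 231), (192, 147), (194, 118), (196, 159), (198, 173), (200, 175), (202, 168), (204, 181), (206, 182), (208, 181), (210, 182), (212, 182), (214, 182), (216, 181), (218, 182), (220, 181), (222, 183), (224, 182), (226, 181), (228, 181), (230, 181), (232, 183), (234, 151), (236, 119), (238, 123), (240, 123), (242, 124), (244, 123), (246, 123), (248, 124)]
277 [(140, 232), (142, 234), (144, 131), (146, 109), (148, 108), (150, 116), (152, 137), (154, 154), (156, 155), (158, 159), (160, 157), (162, 158), (164, 155), (166, 166), (168, 231), (170, 231), (172, 230), (174, 231), (176, 231), (178, 230), (180, 230), (182, 231), (184, 230), (186, 23
[... 340 characters left out ...]
(244, 122), (246, 123), (248, 124)]
292 [(140, 233), (142, 235), (144, 133), (146, 105), (148, 107), (150, 116), (152, 115), (154, 107), (156, 106), (158, 106), (160, 107), (162, 106), (164, 111), (166, 163), (168, 233), (170, 233), (172, 232), (174, 231), (176, 232), (178, 232), (180, 231), (182, 231), (184, 231), (186, 231), (188, 230), (190, 232), (192, 148), (194, 118), (196, 164), (198, 174), (200, 132), (202, 117), (204, 121), (206, 119), (208, 120), (210, 120), (212, 121), (214, 122), (216, 123), (218, 124), (220, 137), (222, 136), (224, 137), (226, 136), (228, 138), (230, 138), (232, 138), (234, 125), (236, 120), (238, 123), (240, 123), (242, 123), (244, 123), (246, 125), (248, 125)]
```

View pics/w5d.png

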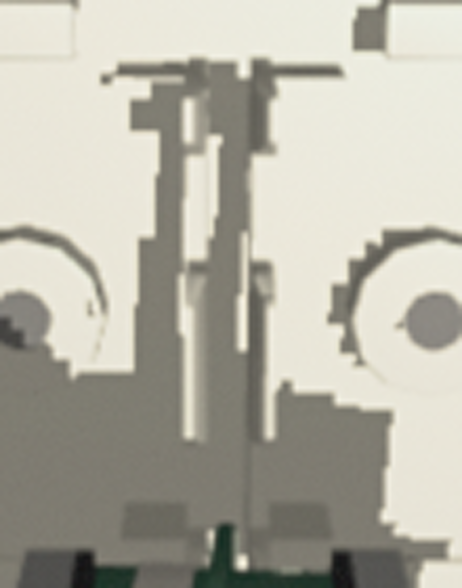

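The slot edges and inserts match the fitted pose within about 0.5 mm. Lowering into slot b.

servo_tool --commands '[[[0,0.06,1],0,0],[[0,0.06,2],0,0],[[0,0.06,2.6],0,0],[[0,0.06,3.0],0,0],[[0,0.06,3.3],0,0],[[0,0.06,3.6],0,0],[[0,0.06,3.75],0,0],[[0,0.06,3.8],0,0],[[0,0.06,3.8],0,0]]'

```text
time: 8.9
eef_pos: [0.521, -0.0189, 0.0216]
orientation: [[-0.037, 0.999, 0.001], [0.999, 0.037, -0.001], [-0.001, 0.001, -1.0]]
wrist_force: [-2.4, 1.2, 12.5]
opening: 0.0238
grasp_force: 60.6
```

servo_tool --commands '[[[0,0,0.1],0,0],[[0,0,0.1],0,0],[[0,0,0.0],0,0.6],[[0,0,0],0,0.6],[[0,0,0],0,0.6],[[0,0,-2],0,0.6],[[0,0,-6],0,0.6],[[0,0,-6],0,0.6]]'

```text
time: 9.9
eef_pos: [0.5227, -0.0188, 0.0824]
orientation: [[-0.037, 0.999, 0.005], [0.999, 0.037, 0.0], [0.0, 0.005, -1.0]]
wrist_force: [0.3, 0.1, -0.5]
opening: 0.0515
grasp_force: 0.0
```

```bash
python3 -c "
from h import *
c,s=look('w6')
th=np.radians(2.05);o=np.array([.5218,-.0002])
f=lambda x,y,z:np.round(proj(c,[o[0]+x*np.cos(th)-y*np.sin(th),o[1]+y*np.cos(th)+x*np.sin(th),z]),1)
print('pred flange top',f(0,-.018+.011,.032),f(0,-.018-.011,.032),'body ends top',f(-.014,-.018,.029),f(.012,-.018,.029))
cv2.imwrite('pics/w6c.png',cv2.resize(c['pixels'][140:340,180:390,::-1],None,fx=2.8,fy=2.8,interpolation=cv2.INTER_CUBIC))
go(s,[.4242,.2771,.12],160)
go(s,[.4242,.2771,.17],160)
"
```

```text
t9.90 tcp [ 0.5227 -0.0188  0.0824] yaw 92.10 tilt [0.0049 0.0004] q [ 0.19  0.69 -0.32  2.    0.42  0.51 -0.38] open 0.0515 F [ 0.3  0.1 -0.5]
pred flange top [279.9 216.8] [279.9 252.9] body ends top [255.4 233.1] [300.8 233.1]
go [29.93 -8.74 -3.8 ] turn -1.185
go [29.93 -8.72 -8.8 ] turn -1.185
```

View pics/w6c.png

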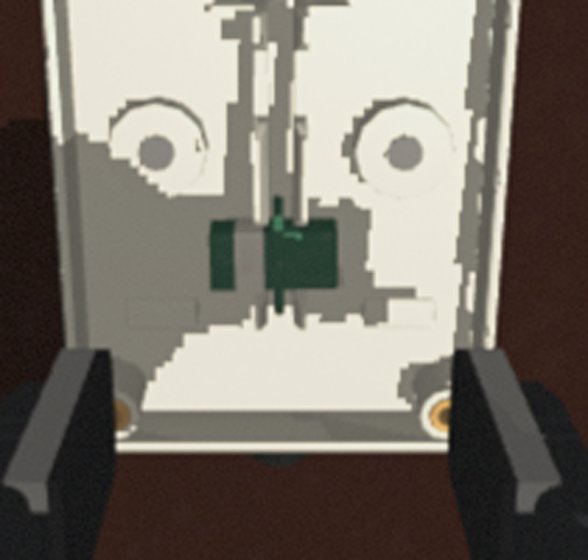

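The adapter sits in slot b with its flange in the groove, body ends at px 255 and 300 as predicted. Now the second one.

servo_tool --commands '[[[0,0,-5],0,0.7],[[3,-1,-8.8],-0.18,0.7],[[8.5,-2.5,-8.8],-0.36,0.7],[[14,-4,-8.8],-0.54,0.7],[[20,-5.8,-8.8],-0.72,0.7],[[26,-7.5,-8.8],-0.9,0.7],[[29.9,-8.7,-8.8],-1.08,0.7],[[29.9,-8.7,-6],-1.185,0.7],[[29.9,-8.7,-2],-1.185,0.7],[[29.9,-8.7,-1.8],-1.185,0.7],[[29.9,-8.7,-1.8],-1.185,0.7]]'

```text
time: 11.32
eef_pos: [0.4227, 0.2769, 0.0984]
orientation: [[-0.94, 0.342, -0.001], [0.342, 0.94, 0.0], [0.001, -0.0, -1.0]]
wrist_force: [0.0, 0.1, 0.1]
opening: 0.0598
grasp_force: 0.0
```

```bash
python3 -c "
from ad import *
c,s=look('w7')
p=proj(c,[.4242,.2771,.008]);print(p)
C,th=adapter(c,p,45)
go(s,[*C,.0025],th+90)"
```

```text
t11.32 tcp [0.4227 0.2769 0.0984] yaw 160.02 tilt [-0.0007  0.    ] q [-0.23  0.7  -0.62  2.02  0.69  0.63 -0.09] open 0.0598 F [0.  0.1 0.1]
[281.09944028 215.16183291]
n 966 yaw 76.0 len 26.5 mm C [0.4236 0.2775] mean [0.4236 0.2775] widths(-y..+y) [6, 13, 15, 15, 16, 16, 16, 16, 16, 16, 16, 16, 16, 21, 23, 24, 22, 17, 15, 15, 15, 15, 16, 16, 16, 16, 15, 12, 0, 0]
go [-0.08  0.08  9.59] turn -0.104
```

servo_tool --commands '[[[-0.08,0.08,4],-0.1,0.6],[[-0.08,0.08,8],-0.1,0.6],[[-0.08,0.08,9.6],-0.1,0.6],[[-0.08,0.08,9.6],-0.1,0.6],[[-0.08,0.08,9.6],-0.1,0],[[-0.08,0.08,9.6],-0.1,0],[[-0.08,0.08,9.6],-0.1,0],[[-0.08,0.08,9.6],-0.1,0],[[-0.08,0.08,9.6],-0.1,0],[[-0.08,0.08,5.6],-0.1,0],[[-0.08,0.08,0],-0.1,0],[[-0.08,0.08,-6],-0.1,0],[[-0.08,0.08,-7.5],-0.1,0],[[-0.08,0.08,-7.5],-0.1,0]]'

```text
time: 13.12
eef_pos: [0.4246, 0.2771, 0.1746]
orientation: [[-0.969, 0.247, 0.003], [0.247, 0.969, 0.001], [-0.003, 0.002, -1.0]]
wrist_force: [1.0, -0.3, -1.4]
opening: 0.0239
grasp_force: 59.1
```

```bash
cat > held.py <<'E'
from h import *
def held(c,s):
    """profile of the held adapter in the image: green+white pixels near TCP"""
    u,v=map(int,proj(c,s['eef_pos']+[0,0,.004])); hsv=cv2.cvtColor(c['pixels'],cv2.COLOR_RGB2HSV)
    g=(hsv[...,0]>45)&(hsv[...,0]<95)&(hsv[...,1]>60)&(hsv[...,2]>30)
    m=g[v-50:v+50,u-45:u+45]
    cols=[(u-45+i,int(v-50+np.nonzero(m[:,i])[0].min()),int(v-50+np.nonzero(m[:,i])[0].max())) for i in range(90) if m[:,i].sum()>5]
    print('held cols',cols[::4],cols[-1]); fl=[k for k in cols if k[2]-k[1]>=max(q[2]-q[1] for q in cols)-4]; print('flange',fl)
E
python3 -c "
from held import *
for n in ('w4',):
  c=dict(np.load('pics/w4.npz')); held(c,dict(eef_pos=np.array([.417,.1692,.1739])))
c,s=look('w8'); print(s['grasp_force']); held(c,s)
go(s,[.5207,.0174,.175],92.05)"
```

```text
held cols [(251, 274, 280), (255, 265, 299), (259, 265, 299), (277, 266, 301), (281, 257, 314), (285, 256, 303), (289, 266, 301), (293, 266, 302), (297, 266, 302), (301, 267, 301), (305, 267, 301), (309, 269, 301)] (309, 269, 301)
flange [(281, 257, 314), (282, 255, 314), (283, 255, 313), (284, 255, 312)]
t13.12 tcp [0.4246 0.2771 0.1746] yaw 165.70 tilt [0.0029 0.0009] q [-0.13  0.61 -0.76  1.96  0.58  0.8   0.1 ] open 0.0239 F [ 1.  -0.3 -1.4]
59.064749171957374
held cols [(252, 269, 293), (256, 264, 298), (260, 264, 270), (279, 265, 311), (283, 254, 312), (287, 266, 300), (291, 266, 300), (295, 266, 300), (299, 266, 300), (303, 266, 300), (307, 266, 301)] (309, 273, 288)
flange [(281, 258, 312), (282, 254, 312), (283, 254, 312), (284, 254, 310)]
go [-15.73 -22.79  -0.04] turn 1.285
```

servo_tool --commands '[[[-3,-5,-0.5],0.18,0],[[-6.5,-10,-0.5],0.36,0],[[-10,-15,-0.3],0.54,0],[[-13,-19,0],0.72,0],[[-15.7,-22.9,0],0.9,0],[[-15.7,-22.9,0],1.08,0],[[-15.7,-22.9,3],1.26,0],[[-15.7,-22.9,6],1.285,0],[[-15.7,-22.9,9],1.285,0],[[-15.7,-22.9,11.2],1.285,0],[[-15.7,-22.9,11.2],1.285,0],[[-15.7,-22.9,11.2],1.285,0]]'

```text
time: 14.68
eef_pos: [0.5192, 0.0167, 0.0611]
orientation: [[-0.037, 0.999, -0.001], [0.999, 0.037, -0.0], [-0.0, -0.001, -1.0]]
wrist_force: [-0.3, 0.7, -0.2]
opening: 0.0237
grasp_force: 59.1
```

```bash
python3 -c "
from held import *
c,s=look('w9'); print(s['grasp_force']); held(c,s)
c5=dict(np.load('pics/w5.npz')); print('w5:'); held(c5,dict(eef_pos=np.array([.5208,-.0189,.0591])))
from outl import *
P=outlet(c,[proj(c,[.5218-.038495-.0022,-.0002+.0605-.0014,.018]),proj(c,[.5218+.038495-.0022,-.0002+.0605+.0014,.018])],r=12)
th=np.radians(2.05);A=np.array([[np.cos(th),-np.sin(th)],[np.sin(th),np.cos(th)]])
print(((P-[.5218,-.0002])@A)*1000)
go(s,[.5204,.0167,.06],92.05)"
```

```text
t14.68 tcp [0.5192 0.0167 0.0611] yaw 92.14 tilt [-0.001  -0.0002] q [ 0.12  0.73 -0.31  2.01  0.45  0.47 -0.49] open 0.0237 F [-0.3  0.7 -0.2]
59.08238768577576
held cols [(252, 264, 298), (256, 264, 297), (260, 265, 316), (264, 301, 316), (277, 265, 298), (281, 259, 316), (285, 256, 317), (289, 266, 316), (293, 266, 316), (297, 267, 316), (301, 266, 316), (305, 266, 310), (309, 274, 288)] (309, 274, 288)
flange [(283, 255, 326), (284, 255, 326)]
w5:
held cols [(251, 272, 294), (255, 265, 298), (259, 266, 299), (278, 266, 299), (282, 256, 313), (286, 267, 300), (290, 266, 300), (294, 267, 300), (298, 267, 300), (302, 267, 300), (306, 267, 300)] (309, 269, 301)
flange [(282, 256, 313), (283, 255, 312)]
214 [210.  162.5] 216 [360.2 163.1] [[-38.11048874  60.36016602]
 [ 38.30856386  60.23019604]]
go [-0.    0.12  0.1 ] turn 0.002
```

servo_tool --commands '[[[0,0.12,1],0,0],[[0,0.12,2],0,0],[[0,0.12,2.7],0,0],[[0,0.12,3.1],0,0],[[0,0.12,3.5],0,0],[[0,0.12,3.8],0,0],[[0,0.12,3.95],0,0],[[0,0.12,4.0],0,0],[[0,0.12,4.0],0,0]]'

```text
time: 15.85
eef_pos: [0.5209, 0.0167, 0.0228]
orientation: [[-0.037, 0.999, 0.001], [0.999, 0.037, -0.001], [-0.001, 0.001, -1.0]]
wrist_force: [-2.6, 0.3, 14.7]
opening: 0.024
grasp_force: 60.9
```

servo_tool --commands '[[[0,0,0.15],0,0],[[0,0,0.2],0,0],[[0,0,0.2],0,0]]'

```text
time: 16.23
eef_pos: [0.521, 0.0167, 0.0224]
orientation: [[-0.037, 0.999, 0.002], [0.999, 0.037, -0.001], [-0.001, 0.002, -1.0]]
wrist_force: [-5.6, -0.9, 31.8]
opening: 0.0236
grasp_force: 62.7
```

Solid stop, so it is home. Now release, rise and measure.

servo_tool --commands '[[[0,0,0.0],0,0],[[0,0,-0.05],0,0.6],[[0,0,-0.05],0,0.6],[[0,0,-0.05],0,0.6],[[0,0,-2],0,0.6],[[0,0,-6],0,0.6],[[0,0,-6],0,0.6]]'

```text
time: 17.1
eef_pos: [0.5226, 0.0169, 0.0812]
orientation: [[-0.037, 0.999, 0.005], [0.999, 0.037, 0.001], [0.001, 0.005, -1.0]]
wrist_force: [-0.0, 0.2, -0.6]
opening: 0.0512
grasp_force: 0.0
```

```bash
cat > seat.py <<'E'
from h import *
def seat(c):
    th=np.radians(2.05);o=np.array([.5218,-.0002])
    f=lambda x,y,z:np.round(proj(c,[o[0]+x*np.cos(th)-y*np.sin(th),o[1]+y*np.cos(th)+x*np.sin(th),z]),1)
    hsv=cv2.cvtColor(c['pixels'],cv2.COLOR_RGB2HSV)
    g=(hsv[...,0]>45)&(hsv[...,0]<95)&(hsv[...,1]>60)&(hsv[...,2]>30)
    n,lab,st,ce=cv2.connectedComponentsWithStats(cv2.morphologyEx(g.astype(np.uint8),cv2.MORPH_CLOSE,np.ones((1,15),np.uint8)))
    for i in range(1,n):
        if st[i,4]>80 and abs(ce[i,0]-f(0,0,.03)[0])<50:
            x,y,w,h,_=st[i]; cols=[np.nonzero(lab[y:y+h,k]==i)[0] for k in range(x,x+w)]
            print('blob',st[i].tolist(),'rows',[(k+x,int(q.min()+y),int(q.max()+y)) for k,q in enumerate(cols) if len(q)][::4])
    for y in(.018,-.018): print('pred ends',f(-.014,y,.029),f(.012,y,.029),'body rows',f(0.008,y+.006,.020),f(.008,y-.006,.029),'flange',f(0,y+.011,.019),f(0,y-.011,.032))
E
python3 -c "
from seat import *
c,s=look('w10'); seat(c)
print('--w6'); seat(dict(np.load('pics/w6.npz')))"
```

```text
t17.10 tcp [0.5226 0.0169 0.0812] yaw 92.10 tilt [0.0046 0.0008] q [ 0.14  0.69 -0.33  2.    0.44  0.52 -0.47] open 0.0512 F [-0.   0.2 -0.6]
blob [255, 212, 45, 41, 1109] rows [(np.int32(255), 226, 234), (np.int32(259), 220, 243), (np.int32(263), 220, 243), (np.int32(267), 220, 243), (np.int32(271), 220, 243), (np.int32(275), 220, 243), (np.int32(279), 212, 252), (np.int32(283), 220, 243), (np.int32(287), 220, 243), (np.int32(291), 220, 243), (np.int32(295), 220, 243), (np.int32(299), 221, 243)]
blob [254, 266, 44, 40, 1021] rows [(np.int32(254), 284, 288), (np.int32(258), 274, 297), (np.int32(262), 274, 296), (np.int32(266), 274, 296), (np.int32(270), 274, 296), (np.int32(274), 274, 296), (np.int32(278), 271, 305), (np.int32(282), 274, 297), (np.int32(286), 274, 297), (np.int32(290), 274, 296), (np.int32(294), 274, 296)]
pred ends [253.1 233.3] [298.9 233.2] body rows [291.4 217.9] [291.7 242.9] flange [277.8 209.3] [277.8 253.1]
pred ends [254.5 289.1] [297.9 289. ] body rows [290.8 272.8] [291.1 297.8] flange [277.8 264.8] [277.8 307.8]
--w6
blob [255, 211, 45, 40, 1107] rows [(np.int32(255), 223, 234), (np.int32(259), 219, 242), (np.int32(263), 219, 242), (np.int32(267), 219, 242), (np.int32(271), 219, 242), (np.int32(275), 219, 242), (np.int32(279), 211, 250), (np.int32(283), 219, 242), (np.int32(287), 219, 242), (np.int32(291), 219, 242), (np.int32(295), 219, 242), (np.int32(299), 221, 241)]
pred ends [254.  171.4] [302.1 171.4] body rows [294.1 157.4] [294.5 182.2] flange [279.8 148.2] [279.9 192.5]
pred ends [255.4 233.1] [300.8 233.1] body rows [293.3 217.9] [293.7 242.8] flange [279.8 209.3] [279.9 252.9]
```

Both adapters measure as seated alike. On to the cover.

servo_tool --commands '[[[0,0,-4],0,1],[[-5,-0.5,-6.9],0.1,1],[[-11,-1,-6.9],0.2,1],[[-17,-1.6,-6.9],0.3,1],[[-23,-2.2,-6.9],0.34,1],[[-29,-2.7,-6.9],0.34,1],[[-35,-3.2,-6.9],0.34,1],[[-41.1,-3.7,-6.9],0.34,1],[[-41.1,-3.7,-6.9],0.34,1],[[-41.1,-3.7,-6.9],0.34,1]]'

```text
time: 18.4
eef_pos: [0.4983, -0.3945, 0.1466]
orientation: [[0.299, 0.954, -0.002], [0.954, -0.299, 0.002], [0.002, -0.003, -1.0]]
wrist_force: [-0.4, 0.5, -0.7]
opening: 0.0852
grasp_force: 0.0
```

```bash
cat > cov.py <<'E'
from outl import *
L=np.array([[38.5,60.5],[-38.5,60.5],[-38.5,-60.5],[38.5,-60.5]])/1000
def holes(c,t,yaw,z=.003,r=9):
    """dark holes in white plate near predicted spots; top-plane ray"""
    th=np.radians(yaw);A=np.array([[np.cos(th),-np.sin(th)],[np.sin(th),np.cos(th)]])
    g=cv2.cvtColor(c['pixels'],cv2.COLOR_RGB2GRAY); P=[];Q=[]
    for l in L:
        u,v=np.round(proj(c,[*(A@l+t),z])).astype(int)
        if not(r<=u<560-r and r<=v<420-r): print('out',u,v);continue
        w=g[v-r:v+r+1,u-r:u+r+1]; m=(w<120).astype(np.uint8)
        n,lab,st,ce=cv2.connectedComponentsWithStats(m)
        ok=[i for i in range(1,n) if st[i,0]>0 and st[i,1]>0 and st[i,0]+st[i,2]<w.shape[1] and st[i,1]+st[i,3]<w.shape[0] and st[i,4]>15]
        print((int(u),int(v)),[(st[i,2:].tolist(),np.round(ce[i]-r,1).tolist()) for i in ok])
        if ok:
            i=max(ok,key=lambda i:st[i,4]); P.append(ray(c,ce[i]+[u-r,v-r],z)[:2]); Q.append(l)
    if len(P)>1: return fit(np.array(P),np.array(Q))
def outline(c,win,z=.003):
    hsv=cv2.cvtColor(c['pixels'],cv2.COLOR_RGB2HSV); m=((hsv[...,2]>120)&(hsv[...,1]<70)).astype(np.uint8)
    k=np.zeros_like(m);k[win[1]:win[3],win[0]:win[2]]=m[win[1]:win[3],win[0]:win[2]]
    print(rect(c,k,z)[0])
E
python3 -c "
from cov import *
c,s=look('w11')
t=np.array([.5095,-.3662])
print(proj(c,[*t,.022]))
holes(c,t,-17.3,r=14)
outline(c,(150,20,420,290))"
```

```text
t18.40 tcp [ 0.4983 -0.3945  0.1466] yaw 72.62 tilt [-0.0019  0.0024] q [ 0.84  0.73 -0.36  1.63  0.31  0.85  0.05] open 0.0852 F [-0.4  0.5 -0.7]
[284.17662425 158.50473809]
(337, 71) [([11, 11, 90], [0.2, -1.9])]
(231, 72) [([10, 11, 90], [1.4, -2.8])]
(238, 226) [([11, 11, 98], [0.0, -2.5])]
(330, 226) [([9, 8, 59], [0.2, -2.5])]

fit [ 0.5104 -0.3643] yaw -17.39 res mm [[-0.4, -0.3], [0.2, -0.6], [0.4, 0.4], [-0.1, 0.6]]
((510.2447814941406, -364.5768127441406), (139.90908813476562, 96.29735565185547), 72.70181274414062)
```

Cover centre is (0.5103, -0.3644), yaw -17.4 degrees: holes and outline agree within 0.3 mm. Now compute the grasp move.

```bash
python3 -c "
from h import *
from rig import sense
go(sense(),[.5103,-.3644,.007],72.65)"
```

```text
go [ 3.09  0.25 14.01] turn 0.001
```

servo_tool --commands '[[[3.1,0.25,5],0,1],[[3.1,0.25,10],0,1],[[3.1,0.25,12.5],0,1],[[3.1,0.25,13.5],0,1],[[3.1,0.25,14],0,1],[[3.1,0.25,14],0,1]]'

```text
time: 19.2
eef_pos: [0.5113, -0.3666, 0.0091]
orientation: [[0.298, 0.955, 0.001], [0.955, -0.298, -0.001], [-0.0, 0.001, -1.0]]
wrist_force: [-0.1, 0.1, -0.3]
opening: 0.0852
grasp_force: 0.0
```

```bash
python3 -c "
from h import *
from rig import sense
s=sense();print(s['eef_pos'],s['wrist_force'],s['orientation'][:2,2]);go(s,[.5103,-.3644,.007],72.65)"
```

```text
[ 0.5113162  -0.3665628   0.00911765] [-0.08554203  0.08951311 -0.26438093] [ 0.00117299 -0.0005767 ]
go [ 0.18 -0.16  0.21] turn 0.000
```

Correct slightly, close, and lift to 0.06.

servo_tool --commands '[[[0.18,-0.15,0.2],0,1],[[0.18,-0.15,0.2],0,0.4],[[0.18,-0.15,0.2],0,0],[[0.18,-0.15,0.2],0,0],[[0.18,-0.15,0.2],0,0],[[0.18,-0.15,0.2],0,0],[[0.18,-0.15,0.2],0,0],[[0.18,-0.15,-1],0,0],[[0.18,-0.15,-4],0,0],[[0.18,-0.15,-8],0,0],[[0.18,-0.15,-10],0,0],[[0.18,-0.15,-10],0,0],[[0.18,-0.15,-10],0,0]]'

```text
time: 20.82
eef_pos: [0.5088, -0.3641, 0.1074]
orientation: [[0.298, 0.954, -0.002], [0.954, -0.298, 0.001], [0.0, -0.002, -1.0]]
wrist_force: [0.1, 0.0, -2.2]
opening: 0.0386
grasp_force: 62.4
```

```bash
cat > rel.py <<'E'
from cov import *
def rel(c,s,dz=-.004):
    """cover holes seen in the tool frame; dz = plate top height over TCP"""
    R=s['orientation'];p=s['eef_pos'];y=np.degrees(np.arctan2(R[1,0],R[0,0]))
    t=holes(c,p[:2],y-90,z=p[2]+dz,r=14)
    if t: print('offset tool mm',np.round(R.T@np.array([*(t[0]-p[:2]),0])*1000,1),'yaw-(tool-90) %.2f'%(t[1]-y+90))
E
python3 -c "
from rel import *
c,s=look('w12'); print(s['grasp_force']); rel(c,s)"
```

```text
t20.82 tcp [ 0.5088 -0.3641  0.1074] yaw 72.64 tilt [-0.0018  0.0009] q [ 0.78  0.76 -0.34  1.69  0.34  0.75 -0.03] open 0.0386 F [ 0.1  0.  -2.2]
62.3609559237957
(379, 139) [([21, 19, 303], [-2.5, -1.0])]
(183, 139) [([19, 19, 294], [0.9, -1.0])]
(203, 385) []
(359, 385) []

fit [ 0.5086 -0.3637] yaw -17.33 res mm [[-0.6, 0.2], [0.6, -0.2]]
offset tool mm [ 0.3 -0.3  0. ] yaw-(tool-90) 0.03
```

The cover is held and centred within 0.3 mm, yaw aligned. Carrying it over the outlet.

```bash
python3 -c "
from h import *
from rig import sense
go(sense(),[.5220,-.0004,.1],92.05)"
```

```text
go [35.1  -9.58  0.75] turn -0.339
```

servo_tool --commands '[[[2,-0.5,0],-0.03,0],[[5,-1.5,0],-0.07,0],[[9,-2.5,0],-0.11,0],[[13,-3.6,0],-0.15,0],[[17,-4.7,0],-0.19,0],[[21,-5.8,0],-0.23,0],[[25,-6.9,0],-0.27,0],[[29,-8,0],-0.3,0],[[32,-8.8,0],-0.33,0],[[34.3,-9.4,0],-0.339,0],[[35.1,-9.6,0.4],-0.339,0],[[35.1,-9.6,0.7],-0.339,0],[[35.1,-9.6,0.7],-0.339,0],[[35.1,-9.6,0.7],-0.339,0]]'

```text
time: 22.62
eef_pos: [0.5227, -0.002, 0.1012]
orientation: [[-0.034, 0.999, -0.0], [0.999, 0.034, -0.0], [-0.0, -0.0, -1.0]]
wrist_force: [-0.2, -1.4, -1.7]
opening: 0.0386
grasp_force: 62.3
```

```bash
python3 -c "
from rel import *
c,s=look('w13'); print(s['grasp_force']); rel(c,s,-.0055)
go(s,[.5218,-.0004,.05],92.05)"
```

```text
t22.62 tcp [ 0.5227 -0.002   0.1012] yaw 91.96 tilt [-0.0003 -0.0005] q [ 0.18  0.66 -0.35  1.98  0.41  0.57 -0.41] open 0.0386 F [-0.2 -1.4 -1.7]
62.32103079557419
(378, 139) [([20, 19, 298], [-1.6, -0.9])]
(184, 139) [([19, 19, 299], [-0.1, -0.9])]
(204, 383) []
(358, 383) []

fit [ 0.5224 -0.0018] yaw 1.96 res mm [[-0.3, -0.0], [0.3, 0.0]]
offset tool mm [ 0.2 -0.3 -0. ] yaw-(tool-90) 0.00
go [ 0.16 -0.08  5.12] turn -0.002
```

servo_tool --commands '[[[0.14,-0.05,1.5],0,0],[[0.14,-0.05,3],0,0],[[0.14,-0.05,4.2],0,0],[[0.14,-0.05,5.1],0,0],[[0.14,-0.05,5.1],0,0],[[0.14,-0.05,5.1],0,0]]'

```text
time: 23.42
eef_pos: [0.5226, 0.0007, 0.0505]
orientation: [[-0.036, 0.999, 0.001], [0.999, 0.036, 0.0], [0.0, 0.001, -1.0]]
wrist_force: [-0.1, 0.3, -0.9]
opening: 0.0386
grasp_force: 62.3
```

```bash
cat > fin.py <<'E'
from rel import *
c,s=look('w14b'); print(s['grasp_force']); rel(c,s,-.0055)
# brass seen through the two visible holes
th=np.radians(2.05);A=np.array([[np.cos(th),-np.sin(th)],[np.sin(th),np.cos(th)]])
hsv=cv2.cvtColor(c['pixels'],cv2.COLOR_RGB2HSV)
for l in L[:2]:
    q=proj(c,[*(A@l+[.5218,-.0003]),.018]); u,v=np.round(q).astype(int); r=14
    w=hsv[v-r:v+r+1,u-r:u+r+1].astype(int); m=(w[...,0]>8)&(w[...,0]<32)&(w[...,1]>70); y,x=np.nonzero(m)
    print('insert pred',np.round(q,1),'brass n',len(x), (np.round([x.mean()+u-r,y.mean()+v-r],1),[int(x.min()+u-r),int(x.max()+u-r),int(y.min()+v-r),int(y.max()+v-r)]) if len(x) else '')
go(s,[.5221,-.0006,.0398],92.05)
E
python3 fin.py
```

```text
t23.43 tcp [0.5226 0.0007 0.0505] yaw 92.07 tilt [0.0005 0.0001] q [ 0.14  0.74 -0.29  2.01  0.46  0.45 -0.46] open 0.0386 F [-0.1  0.3 -0.9]
62.29768842458725
(378, 139) [([4, 19, 32], [-4.1, 0.6]), ([8, 17, 79], [5.0, -0.8])]
(184, 139) [([6, 16, 58], [-6.8, -0.4]), ([6, 7, 28], [0.8, 4.9])]
(204, 383) []
(358, 383) []

fit [0.5223 0.0008] yaw 2.18 res mm [[2.4, 0.1], [-2.4, -0.1]]
offset tool mm [ 0.1 -0.2 -0. ] yaw-(tool-90) 0.11
insert pred [361.4 133.1] brass n 17 (array([368.3, 135.9]), [367, 370, 133, 139])
insert pred [196.9 133. ] brass n 24 (array([191. , 135.8]), [189, 193, 132, 140])
go [-0.13 -0.05  1.07] turn 0.000
```

servo_tool --commands '[[[-0.13,-0.05,0.4],0,0],[[-0.13,-0.05,0.8],0,0],[[-0.13,-0.05,1.07],0,0],[[-0.13,-0.05,1.07],0,0],[[-0.13,-0.05,1.07],0,0],[[-0.13,-0.05,1.07],0,0]]'

```text
time: 24.22
eef_pos: [0.522, -0.0007, 0.0397]
orientation: [[-0.036, 0.999, 0.0], [0.999, 0.036, 0.0], [0.0, 0.0, -1.0]]
wrist_force: [-0.8, -0.3, -0.8]
opening: 0.0386
grasp_force: 62.3
```

```bash
sed -i 's/w14b/w15/' fin.py; cat >> fin.py <<'E'
# top/side camera check of the cover outline and the bystanders
from rig import eyes
T=eyes.capture('top'); np.savez('pics/topF.npz',**{k:T[k] for k in('pixels','intrinsics','R','t')})
S=eyes.capture('side'); np.savez('pics/sideF.npz',**{k:S[k] for k in('pixels','intrinsics','R','t')})
E
python3 fin.py
```

```text
t24.23 tcp [ 0.522  -0.0007  0.0397] yaw 92.06 tilt [0.0003 0.    ] q [ 0.13  0.76 -0.27  2.01  0.47  0.43 -0.47] open 0.0386 F [-0.8 -0.3 -0.8]
62.29727491736412
(378, 139) [([12, 15, 113], [-5.6, -2.8]), ([9, 17, 48], [4.7, 1.0])]
(184, 139) [([5, 11, 22], [7.4, -2.7])]
(204, 383) []
(358, 383) []

fit [5.223e-01 3.000e-04] yaw 2.11 res mm [[-2.6, -0.1], [2.6, 0.1]]
offset tool mm [1.  0.4 0. ] yaw-(tool-90) 0.05
insert pred [368.3 132.8] brass n 103 (array([372.2, 136. ]), [367, 377, 129, 142])
insert pred [192.8 132.7] brass n 81 (array([188.7, 135.8]), [185, 193, 129, 142])
go [ 0.01  0.02 -0.01] turn 0.000
```

The holes sit over the inserts: in x they agree within 0.2 mm, and the underside is about 14 mm above the rim. The arm is still and the wrist force is low. Handing in.

```bash
python3 -c "
from rig import ctrl
print(ctrl.job_done())"
```

```text
the job is handed in; nothing more can be done
None
```

I put both adapters home in the bracket slots and let go of them; the cover is held level about 14 mm above the rim with its holes over the inserts, and I handed the job in at 24 s, but the hand-in gave no verdict.

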